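# Tip slide boxes from the carry bin into a kit tray

## Robot

A 7-joint arm with a two-finger parallel gripper is mounted at the origin on the work surface. World frame = base frame: x ahead of the robot, y to its left, z up, the work surface at z = 0. Lengths are in m, angles in rad, forces in N, time in s.
With the tool pointing down it reaches from about 0.425 to 0.875 m from the base axis. Payload 4.7 kg.
Tool frame: the origin (TCP) lies at the very end of the fingers, on their centre line; the grasp point (between the pads) lies 19 mm behind it; z points along the fingers, y is the direction in which the jaws open and shut (so a half turn about z gives the same grasp; the last joint's range is limited). The gripper opens to 87 mm and grips with 3 to 60 N. Pads are 19 mm wide; open, the fingers measure 117 mm over their backs; the gripper's body (75 mm by 190 mm) begins 51 mm behind the grasp point.
Start: joints at [-1.206, 0.321, -0.07, 1.45, 0.023, 1.371, -0.057], TCP at [0.223, 0.61, 0.223] pointing down, gripper open.
Joint ranges: [-2.86, 2.86], [-0.3, 2.09], [-1.38, 1.24], [0.06, 2.45], [-1.56, 4.7], [0.09, 2.05], [-2.69, 2.69]. Speed limits (rad/s): [2.57, 2.57, 3.14, 3.14, 3.14, 3.14, 3.14].

## Interface

Orientations are given as a rotation vector (axis times angle).
In Python, from bench import ctrl, get_image, camera_info gives the robot as it stands.
- The arm moves only by the tool carry_out, never from a script. Its argument "commands" is a list of rows, each an object of numbers: "tx", "ty", "tz": the shift along the tool's x, y, z in m; "rx", "ry", "rz": the turn, a rotation vector about the tool's x, y, z in rad; "jaw": the opening, from 0 (shut) to 1 (fully open). In form: [{"tx": .., "ty": .., "tz": .., "rx": .., "ry": .., "rz": .., "jaw": ..}, ...]. A call has 1 to 12 rows; each row is the pose to reach, as a shift and turn from the pose commanded when the call began, along the tool's axes at that moment; what a row does not reach only later rows make up. A row lasts 1/8 s, in which the tool goes at most 62.5 mm and 10.7 degrees, less where a joint would pass 70% of its speed; a pose out of reach is approached as far as the arm can. A call with a gripper value outside its range is refused whole. The fingers move at their own pace and stop on an object; "grip_force" is the grip in N (left out, the last holds). Time passes only in rows, so rows that repeat a pose let the fingers close. It gives the time, the measured TCP pose, the force and the opening at its end, in the units of the state.
- ctrl.get_state(): the state, without advancing time (a new reading comes with each control period).
- get_image(name): name is "scene" or "top"; returns the picture (384x512x3 uint8, red, green, blue); there is no depth.
- camera_info(name): a dict with "intrinsics" (3x3 intrinsics, pixels), "R" (3x3) and "t" (3): a world point X has camera coordinates R X + t. Camera axes: x right, y down, z forward; pixel columns grow to the right and rows downward; lengths in m; the calibration is good to about 2 mm. A picture is of the moment at which its call begins. camera_info takes no time and is no camera call.
- ctrl.close_job(): hands the job in, once; it reports no verdict.
The state is a dict: "time": time; "joint_positions": joint angles; "qd": joint speeds; "joint_torque": joint torques, N m; "position": TCP position; "tool_rot": TCP orientation; "ft_force": force on the tool from outside, world axes, zero at the start; "torque": the same for the moment, N m; "grip_width": opening from 0.0 (shut) to 1.0 (fully open).
Only numpy, scipy, OpenCV 4.12 (cv2) and the standard library are available. Lean on these libraries where they do the work, as an engineer would, in place of code of your own. Each camera call takes 0.05 s, during which the arm holds its last target.

## Task

Pick up the grey bin by its handle, hold its mouth low over the empty bay of the yellow kit tray and tip it slowly until two or three of its five slide boxes have slid out into that bay, then level it before any more follow; let them slide by themselves, without touching them or dropping them hard. Stand the bin back upright on the counter beside the tray with the other boxes still in it and let go. Leave the beaker and the white evaporating basin alone.

Things in the scene. Friction and masses are not known exactly. Their poses are not given: they have to be found in the camera images.
- bin: Grey open-topped parts bin, 182 mm long, 96 mm wide, 0.27 kg empty, 0.47 kg full, with a rigid handle bar fixed across the top. Five white slide boxes lie flat in it in one row, each across the bin. Origin at the underside, below the middle of the handle; x along its length: the mouth is the -x end, 100 mm from the origin, the upright back wall the +x end, 82 mm from it; z up.
- bin_floor (a point): Middle of the bin's inner floor, 3 mm above the underside. The flat floor is 158 mm long (bin x -79 to +79 mm) and 90 mm wide; beyond it, at the mouth, it curves up (10, then 20 degrees) over 21 mm to a low lip. Walls 3 mm thick, 62 mm high at the back, 30 mm at the mouth.
- bin_handle (a point): Middle of the bin's handle bar, 110 mm above the underside. The black bar is level and runs across the bin (along the bin's y): 16 mm thick along the bin's x, flat faces, 24 mm high, 90 mm clear between the upright straps that carry it. Nothing stands in front of or behind it at that height; the boxes' tops are 78 mm below its underside.
- bin_lip (a point): Middle of the edge of the bin's lip, bin x -100 mm, 9 mm above the underside. As the mouth is tipped down the row of boxes starts to slide somewhere between 18 and 30 degrees (it depends on friction); the boxes go over the lip one after another, a few tenths of a second apart. Held at the angle where they start, the flow stops by itself after one to three; a few degrees more lets more go.
- tray: Yellow microscope-kit tray standing loose on the counter, 0.75 kg, outside 200 mm (its x) by 290 mm (its y), walls 55 mm high, 4 mm thick, with a rim flange 10 mm out, floor 4 to 5 mm thick. Origin at the centre of its underside. A divider 47 mm high at its y = -18 mm parts the big empty bay (+y side) from the bay with a petri dish and two small dropper bottles (-y side).
- bay (a point): Centre of the floor of the tray's big empty bay, which is 192 mm (tray x) by 157 mm (tray y) inside.
- slide_box1: Closed white plastic microscope-slide box, a flat block 30 mm (its x) by 83 mm (its y) by 17 mm high, lid shut, about 40 g. Origin at its centre. At the start it is nearest the mouth in the bin's row.
- slide_box2: Closed white plastic microscope-slide box, a flat block 30 mm (its x) by 83 mm (its y) by 17 mm high, lid shut, about 40 g. Origin at its centre. At the start it is second from the mouth in the bin's row.
- slide_box3: Closed white plastic microscope-slide box, a flat block 30 mm (its x) by 83 mm (its y) by 17 mm high, lid shut, about 40 g. Origin at its centre. At the start it is the middle one in the bin's row.
- slide_box4: Closed white plastic microscope-slide box, a flat block 30 mm (its x) by 83 mm (its y) by 17 mm high, lid shut, about 40 g. Origin at its centre. At the start it is fourth from the mouth in the bin's row.
- slide_box5: Closed white plastic microscope-slide box, a flat block 30 mm (its x) by 83 mm (its y) by 17 mm high, lid shut, about 40 g. Origin at its centre. At the start it is nearest the back wall in the bin's row.
- beaker: Bystander: glass beaker, 76 mm in diameter, 92 mm high, on the counter beyond the work. Origin at the centre of its underside.
- basin_dish: Bystander: white porcelain evaporating basin (a small round bowl), 82 mm in diameter, 42 mm high, on the counter beyond the work. Origin at the centre of its underside.

How it is judged:
By the outcome, as a careful person would: the job done as asked, in the order asked, and still so for the second after the job is handed in, with the robot touching nothing.
It also fails if it takes over 72 s, if anything falls off the work surface, if the arm or the gripper's body presses on something with over 40 N, if the wrist force passes 120 N, or if a joint passes its speed limit or range.

## Working session

There is one attempt and no reset: what is moved stays moved. The work goes in short steps, Python scripts to look and compute and a tool call to move; the robot and the scene stay as the last step left them, time stands still between calls to the robot, and variables do not carry over. Pictures are saved under pics/ and viewed, and the job is handed in when it is done.

Besides the shell and the picture viewer there is one more tool, called after ">>>" as name([rows], argument=value, ...), one row to a line, values as JSON. carry_out: Moves the arm, as the interface text tells. Its arguments: {"type":"object","properties":{"commands":{"type":"array"},"grip_force":{"type":"number"}},"required":["commands"]}

```bash
mkdir -p pics; ls; python3 - <<'E'
from bench import ctrl, get_image, camera_info
import cv2
for n in("scene","top"):
    im=get_image(n); cv2.imwrite(f"pics/{n}0.png",im[:,:,::-1]); c=camera_info(n); print(n,c)
s=ctrl.get_state(); print(s)
E
```

```text
pics
scene {'intrinsics': array([[410.50482923,   0.        , 249.1225361 ],
       [  0.        , 410.50482923, 190.03995878],
       [  0.        ,   0.        ,   1.        ]]), 'R': array([[ 0.72626733,  0.68731692,  0.01145511],
       [ 0.57094626, -0.59385399, -0.56688429],
       [-0.3828265 ,  0.41824979, -0.82371778]]), 't': array([-0.40454143, -0.23016906,  1.26353168])}
top {'intrinsics': array([[459.89045314,   0.        , 246.99401647],
       [  0.        , 459.89045314, 193.19812072],
       [  0.        ,   0.        ,   1.        ]]), 'R': array([[-0.01366502, -0.99987505, -0.00794644],
       [-0.99632218,  0.01428791, -0.08448653],
       [ 0.08458951,  0.0067627 , -0.99639293]]), 't': array([0.02019598, 0.53891201, 1.3000382 ])}
{'time': 0.1, 'joint_positions': array([-1.20591197,  0.32173844, -0.07004272,  1.45154951,  0.02263248,
        1.37081886, -0.05695468]), 'qd': array([ 1.08341442e-03, -1.61592933e-03, -1.40930236e-03, -2.98971659e-03,
        6.16508932e-04,  4.55809639e-05, -1.60056649e-03]), 'joint_torque': array([-3.14848683e-05, -4.92572236e+01, -4.06019753e-01, -3.13401067e+01,
       -6.44389959e-02,  3.94496543e-02,  8.68954112e-05]), 'position': array([0.2232722 , 0.60991773, 0.22157911]), 'tool_rot': array([-5.48254579e-01, -3.09321640e+00,  2.70332012e-03]), 'ft_force': array([0.4308492, 0.0682607, 0.0381673]), 'torque': array([-0.02694801, -0.0243557 , -0.01732782]), 'grip_width': 0.9987765845382182}
```

View pics/scene0.png

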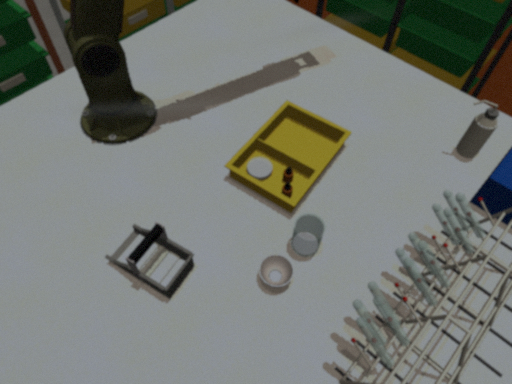

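View pics/top0.png

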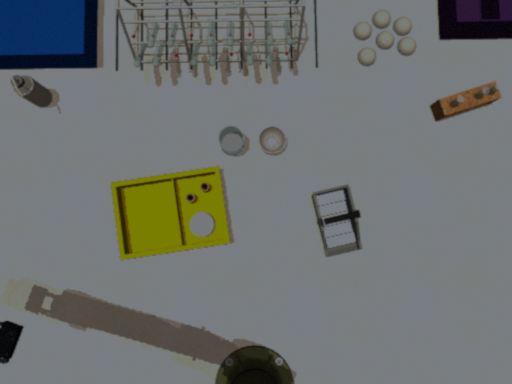

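```bash
python3 - <<'E'
import cv2,numpy as np
a=cv2.imread("pics/top0.png")[165:275,290:390]; b=cv2.imread("pics/scene0.png")[210:310,95:205]; c=cv2.imread("pics/top0.png")[160:265,105:240]
f=lambda i,w,h:cv2.convertScaleAbs(cv2.resize(i,(w,h),interpolation=cv2.INTER_CUBIC),alpha=1.3)
cv2.imwrite("pics/z0.png",np.hstack([f(a,400,440),np.zeros((440,1,3),np.uint8)][:1]+[f(b,400,440)[:,:400]]))
cv2.imwrite("pics/z1.png",f(c,675,525))
E
```

```text
(no output)
```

View pics/z0.png

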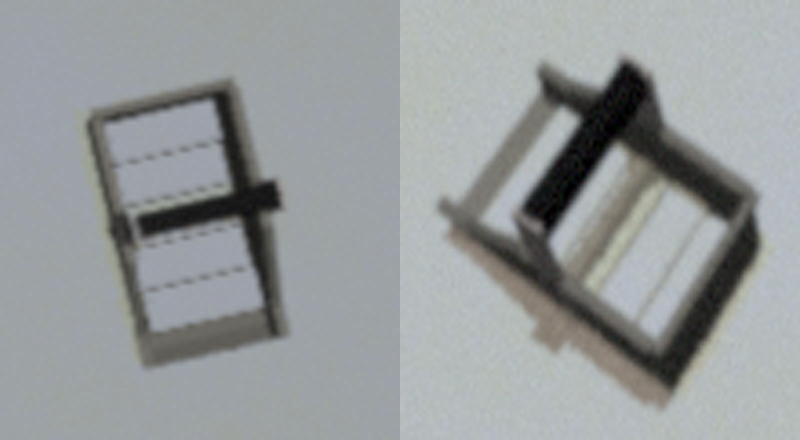

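View pics/z1.png

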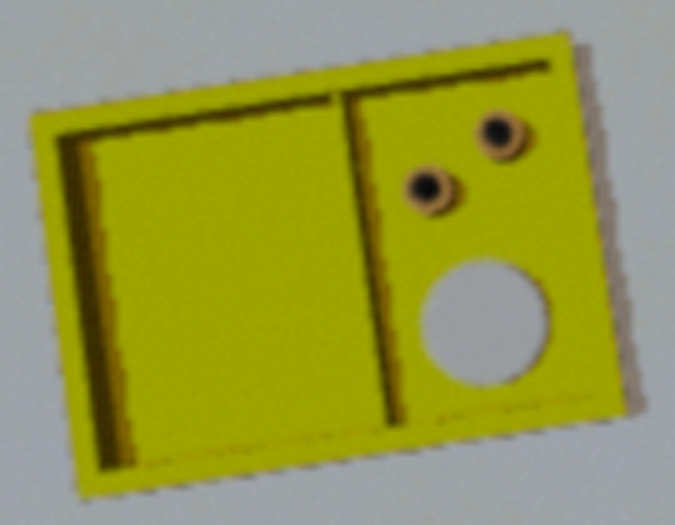

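```bash
cat > h.py <<'E'
import numpy as np, cv2
from bench import ctrl, get_image, camera_info
def ray(n,p,z):
    c=camera_info(n);K,R,t=c["intrinsics"],np.array(c["R"]),np.array(c["t"])
    o=-R.T@t; d=R.T@np.linalg.inv(K)@np.array([p[0],p[1],1.]); return o+d*(z-o[2])/d[2]
def proj(n,X):
    c=camera_info(n);q=c["R"]@np.array(X)+c["t"];q=c["intrinsics"]@q;return q[:2]/q[2]
E
python3 - <<'E'
from h import *
a=cv2.imread("pics/top0.png"); b=cv2.imread("pics/scene0.png")
def big(m,off):
    cs,_=cv2.findContours(m.astype(np.uint8),0,2); c=max(cs,key=cv2.contourArea); return c+np.array(off)
# handle, top
m=a[195:235,310:370].max(2)<35
c=big(m,(310,195)); r=cv2.minAreaRect(c); print("handle top",r); bp=cv2.boxPoints(r)
print(np.array([ray("top",p,.122) for p in bp]).round(4), ray("top",r[0],.122).round(4))
m=b[215:275,120:175].max(2)<35
c=big(m,(120,215)); r=cv2.minAreaRect(c); print("handle scene",r, ray("scene",r[0],.115).round(4))
# tray
hsv=cv2.cvtColor(a,cv2.COLOR_BGR2HSV); m=(hsv[...,1]>150)&(hsv[...,0]>15)&(hsv[...,0]<40); m[:,:100]=0;m[:,260:]=0;m[:150]=0;m[280:]=0
c=big(m,(0,0)); r=cv2.minAreaRect(c); print("tray",r); bp=np.array([ray("top",p,.055) for p in cv2.boxPoints(r)]); print(bp.round(4),np.linalg.norm(np.diff(bp,axis=0),axis=1),bp.mean(0))
for n,p,z in[("backL",(312.7,193),.062),("backR",(348.7,185.5),.062),("lipL",(326.2,256.5),.009),("lipR",(361,249),.02)]: print(n,ray("top",p,z).round(4))
for n,p in [("beaker",(234,145)),("basin",(273,141))]: print(n,ray("top",p,.0).round(3))
E
```

```text
handle top ((346.3276062011719, 212.4310302734375), (33.98224639892578, 32.86807632446289), 21.801410675048828)
[[ 0.453  -0.1917  0.122 ]
 [ 0.5335 -0.2264  0.122 ]
 [ 0.4988 -0.3088  0.122 ]
 [ 0.4187 -0.2738  0.122 ]] [ 0.4759 -0.2502  0.122 ]
handle scene ((149.27333068847656, 242.1386260986328), (29.72481346130371, 44.841712951660156), 75.25643920898438) [ 0.4753 -0.2307  0.115 ]
tray ((169.56069946289062, 212.64450073242188), (77.16902160644531, 110.54556274414062), 81.25383758544922)
[[0.5711 0.4008 0.055 ]
 [0.6143 0.0923 0.055 ]
 [0.3998 0.0614 0.055 ]
 [0.3574 0.3656 0.055 ]] [0.31150673 0.21671693 0.30710771] [0.48565465 0.2300198  0.055     ]
backL [ 0.5337 -0.1708  0.062 ]
backR [ 0.5533 -0.2717  0.062 ]
lipL [ 0.3548 -0.212   0.009 ]
lipR [ 0.3753 -0.3098  0.02  ]
beaker [ 0.684  0.049 -0.   ]
basin [ 0.695 -0.066  0.   ]
```

```bash
python3 - <<'E'
from h import *
a=cv2.imread("pics/top0.png")
g=cv2.GaussianBlur(a,(0,0),.01) if 0 else a
np.set_printoptions(linewidth=250)
print(a[208:228,318:364].max(2))
for p in [(342.5,217.5),(324.5,218.8),(358.8,210.2),(360.5,216.7),(326.2,224.2)]: print(ray("top",p,.122).round(4))
# scene bar top-face corners from zoom: 
for p in [(520,215),(625,55),(650,75),(545,230)]:
    q=(95+(p[0]-400)/400*110,210+p[1]/440*100); print("sc",ray("scene",q,.122).round(4))
E
```

```text
[[ 96 113 130 132 131 131 132 132 129 130 130 131 131 132 131 132 132 131 131 130 132 132 131 131 132 131 129 129 110  68  36  24  28  43  66  81  93 113 124 126 124 124 127 127 128 130]
 [ 93 111 129 131 130 132 131 131 130 128 130 132 130 131 131 130 131 131 131 131 132 131 132 131 132 131 130 129 117  83  40  23  25  30  52  73  82  95 109 109 105 112 122 126 128 129]
 [ 90 110 127 131 132 131 131 130 130 129 130 131 131 129 128 129 131 131 132 131 131 131 130 130 129 121 117 117 115  89  46  26  25  27  46  62  62  61  62  57  66 102 120 125 127 129]
 [ 88 105 126 130 132 131 130 130 131 130 131 130 131 131 130 130 131 130 130 128 126 120 117 121 120 108  99 102 111  95  48  25  25  24  35  43  39  30  26  23  38  90 117 124 127 128]
 [ 88  99 116 127 131 132 131 131 131 131 130 129 130 130 129 130 126 120 116 119 118 106  98 108 120 121 121 120 114  92  54  26  22  17  21  25  19  19  19  22  28  75 109 122 126 127]
 [ 87  97 110 125 131 131 130 130 130 128 129 126 122 116 117 121 117 105  98 106 117 122 120 118 113 110 108 104  87  60  36  21  18  18  19  20  22  18  17  18  20
[... 2186 characters left out ...]
32 132 131 132 129 130 123  91  42  25  24  34  54  68  86 113 125 125 125 126]
 [ 98  55  55  67  68  73  95 110 110 102 103 117 126 129 128 128 130 129 131 131 131 132 132 132 131 132 132 132 131 132 131 131 129 101  46  27  23  33  52  68  86 112 124 125 127 126]
 [106  70  62  79  84  83  97 120 128 128 129 130 131 131 131 129 130 130 131 131 130 132 132 131 131 131 132 133 132 132 132 131 129 104  53  28  25  36  50  66  82 112 127 126 127 129]]
[ 0.4626 -0.2397  0.122 ]
[ 0.4599 -0.192   0.122 ]
[ 0.4813 -0.2833  0.122 ]
[ 0.4641 -0.2872  0.122 ]
[ 0.4455 -0.1961  0.122 ]
sc [ 0.4778 -0.2875  0.122 ]
sc [ 0.453  -0.1897  0.122 ]
sc [ 0.4729 -0.1866  0.122 ]
sc [ 0.4944 -0.2823  0.122 ]
```

```bash
cat >> h.py <<'E'
from scipy.spatial.transform import Rotation as Ro
def tool(yaw,pitch):  # deg
    c,s=np.cos(np.radians(yaw)),np.sin(np.radians(yaw))
    B=np.array([[-s,c,0],[c,s,0],[0,0,-1]]).T
    return B@Ro.from_euler('x',-pitch,degrees=True).as_matrix()
def rel(pos,yaw,pitch=0):
    s=ctrl.get_state();R0=Ro.from_rotvec(s["tool_rot"]).as_matrix();p0=s["position"]
    d=R0.T@(np.array(pos)-p0); r=Ro.from_matrix(R0.T@tool(yaw,pitch)).as_rotvec()
    print("t",d.round(4),"r",r.round(4)); return d,r
def st():
    s=ctrl.get_state(); R=Ro.from_rotvec(s["tool_rot"]).as_matrix()
    y=R[:,1]; print("t",round(s["time"],2),"pos",s["position"].round(4),"yaw",round(float(np.degrees(np.arctan2(y[1],y[0]))),2),"pitch",round(float(np.degrees(np.arcsin(y[2]))),2),"roll",R[2,0].round(4),"F",s["ft_force"].round(2),"w",round(s["grip_width"],3),"q",s["joint_positions"].round(2))
E
python3 -c "
from h import *
st(); rel([.5,.12,.28],35); rel([.463,-.239,.2],12.3)"
```

```text
t 0.1 pos [0.2233 0.6099 0.2216] yaw 69.9 pitch -0.1 roll -0.0001 F [0.43 0.07 0.04] w 0.999 q [-1.21  0.32 -0.07  1.45  0.02  1.37 -0.06]
t [-0.4283 -0.3651 -0.0577] r [-0.0016  0.0007  0.6091]
t [-0.5169 -0.7148  0.0229] r [-1.5000e-03  1.0000e-03  1.0053e+00]
```

>>> carry_out([
  {"tx": -0.043, "ty": -0.037, "tz": -0.012, "rz": 0.06, "jaw": 1},
  {"tx": -0.086, "ty": -0.073, "tz": -0.024, "rz": 0.12, "jaw": 1},
  {"tx": -0.129, "ty": -0.11, "tz": -0.036, "rz": 0.18, "jaw": 1},
  {"tx": -0.172, "ty": -0.146, "tz": -0.048, "rz": 0.24, "jaw": 1},
  {"tx": -0.215, "ty": -0.183, "tz": -0.058, "rz": 0.3, "jaw": 1},
  {"tx": -0.258, "ty": -0.22, "tz": -0.058, "rz": 0.36, "jaw": 1},
  {"tx": -0.3, "ty": -0.256, "tz": -0.058, "rz": 0.42, "jaw": 1},
  {"tx": -0.343, "ty": -0.292, "tz": -0.058, "rz": 0.48, "jaw": 1},
  {"tx": -0.386, "ty": -0.33, "tz": -0.058, "rz": 0.55, "jaw": 1},
  {"tx": -0.428, "ty": -0.365, "tz": -0.058, "rz": 0.61, "jaw": 1},
  {"tx": -0.428, "ty": -0.365, "tz": -0.058, "rz": 0.61, "jaw": 1},
])

```text
invalid input
```

```bash
python3 -c "
from h import *
st(); rel([.463,-.239,.2],12.3)"
```

```text
t 0.1 pos [0.2233 0.6099 0.2216] yaw 69.9 pitch -0.1 roll -0.0001 F [0.43 0.07 0.04] w 0.999 q [-1.21  0.32 -0.07  1.45  0.02  1.37 -0.06]
t [-0.5169 -0.7148  0.0229] r [-1.5000e-03  1.0000e-03  1.0053e+00]
```

>>> carry_out([
  {"tx": -0.043, "ty": -0.037, "tz": -0.012, "rx": 0, "ry": 0, "rz": 0.06, "jaw": 1},
  {"tx": -0.086, "ty": -0.073, "tz": -0.024, "rx": 0, "ry": 0, "rz": 0.12, "jaw": 1},
  {"tx": -0.129, "ty": -0.11, "tz": -0.036, "rx": 0, "ry": 0, "rz": 0.18, "jaw": 1},
  {"tx": -0.172, "ty": -0.146, "tz": -0.048, "rx": 0, "ry": 0, "rz": 0.24, "jaw": 1},
  {"tx": -0.215, "ty": -0.183, "tz": -0.058, "rx": 0, "ry": 0, "rz": 0.3, "jaw": 1},
  {"tx": -0.258, "ty": -0.22, "tz": -0.058, "rx": 0, "ry": 0, "rz": 0.36, "jaw": 1},
  {"tx": -0.3, "ty": -0.256, "tz": -0.058, "rx": 0, "ry": 0, "rz": 0.42, "jaw": 1},
  {"tx": -0.343, "ty": -0.292, "tz": -0.058, "rx": 0, "ry": 0, "rz": 0.48, "jaw": 1},
  {"tx": -0.386, "ty": -0.33, "tz": -0.058, "rx": 0, "ry": 0, "rz": 0.55, "jaw": 1},
  {"tx": -0.428, "ty": -0.365, "tz": -0.058, "rx": 0, "ry": 0, "rz": 0.61, "jaw": 1},
  {"tx": -0.428, "ty": -0.365, "tz": -0.058, "rx": 0, "ry": 0, "rz": 0.61, "jaw": 1},
])

```text
time: 1.48
position: [0.5015, 0.1151, 0.2804]
tool_rot: [1.465, 2.778, -0.002]
ft_force: [-1.0, 1.0, -0.2]
grip_width: 0.997
```

```bash
python3 -c "
from h import *
st(); rel([.463,-.239,.2],12.3)"
```

```text
t 1.48 pos [0.5015 0.1151 0.2804] yaw 34.4 pitch -0.04 roll -0.0017 F [-0.97  0.95 -0.23] w 0.997 q [-0.68 -0.    0.4   1.71  0.    1.44  0.32]
t [-0.2703 -0.2318  0.081 ] r [-3.000e-04  1.800e-03  3.858e-01]
```

>>> carry_out([
  {"tx": -0.04, "ty": -0.034, "tz": 0.01, "rx": 0, "ry": 0, "rz": 0.055, "jaw": 1},
  {"tx": -0.08, "ty": -0.068, "tz": 0.02, "rx": 0, "ry": 0, "rz": 0.11, "jaw": 1},
  {"tx": -0.12, "ty": -0.102, "tz": 0.035, "rx": 0, "ry": 0, "rz": 0.17, "jaw": 1},
  {"tx": -0.16, "ty": -0.136, "tz": 0.05, "rx": 0, "ry": 0, "rz": 0.23, "jaw": 1},
  {"tx": -0.2, "ty": -0.17, "tz": 0.065, "rx": 0, "ry": 0, "rz": 0.29, "jaw": 1},
  {"tx": -0.24, "ty": -0.205, "tz": 0.075, "rx": 0, "ry": 0, "rz": 0.34, "jaw": 1},
  {"tx": -0.27, "ty": -0.232, "tz": 0.08, "rx": 0, "ry": 0, "rz": 0.385, "jaw": 1},
  {"tx": -0.27, "ty": -0.232, "tz": 0.08, "rx": 0, "ry": 0, "rz": 0.385, "jaw": 1},
  {"tx": -0.27, "ty": -0.232, "tz": 0.08, "rx": 0, "ry": 0, "rz": 0.385, "jaw": 1},
  {"tx": -0.27, "ty": -0.232, "tz": 0.08, "rx": 0, "ry": 0, "rz": 0.385, "jaw": 1},
])

```text
time: 2.72
position: [0.4651, -0.2317, 0.2005]
tool_rot: [-1.954, -2.46, -0.001]
ft_force: [0.2, 0.5, 0.1]
grip_width: 1.001
```

```bash
python3 -c "
from h import *
st(); rel([.463,-.239,.091],12.3)
a=get_image('top');b=get_image('scene')
f=lambda i:cv2.resize(i[:,:,::-1],(400,400),interpolation=cv2.INTER_CUBIC)
cv2.imwrite('pics/a1.png',np.hstack([f(a[165:275,290:400]),f(b[190:310,90:210])]))
"
```

```text
t 2.73 pos [ 0.4651 -0.2317  0.2005] yaw 13.09 pitch 0.02 roll 0.0008 F [0.17 0.52 0.12] w 1.001 q [-0.33  0.05  0.77  1.83 -0.04  1.28  0.68]
t [-0.0067 -0.0037  0.1095] r [ 0.0003 -0.0008  0.0137]
```

View pics/a1.png

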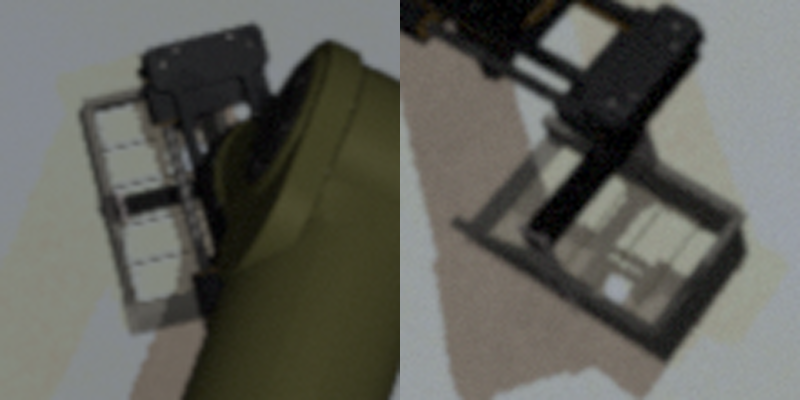

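>>> carry_out([
  {"tx": -0.007, "ty": -0.004, "tz": 0.02, "rx": 0, "ry": 0, "rz": 0.014, "jaw": 1},
  {"tx": -0.007, "ty": -0.004, "tz": 0.04, "rx": 0, "ry": 0, "rz": 0.014, "jaw": 1},
  {"tx": -0.007, "ty": -0.004, "tz": 0.06, "rx": 0, "ry": 0, "rz": 0.014, "jaw": 1},
  {"tx": -0.007, "ty": -0.004, "tz": 0.08, "rx": 0, "ry": 0, "rz": 0.014, "jaw": 1},
  {"tx": -0.007, "ty": -0.004, "tz": 0.1, "rx": 0, "ry": 0, "rz": 0.014, "jaw": 1},
  {"tx": -0.007, "ty": -0.004, "tz": 0.11, "rx": 0, "ry": 0, "rz": 0.014, "jaw": 1},
  {"tx": -0.007, "ty": -0.004, "tz": 0.11, "rx": 0, "ry": 0, "rz": 0.014, "jaw": 1},
  {"tx": -0.007, "ty": -0.004, "tz": 0.11, "rx": 0, "ry": 0, "rz": 0.014, "jaw": 1},
])

```text
time: 3.82
position: [0.4627, -0.2415, 0.0913]
tool_rot: [1.974, 2.442, 0.001]
ft_force: [0.7, 1.0, -0.0]
grip_width: 1.003
```

```bash
python3 -c "
from h import *
st(); rel([.463,-.239,.091],12.3)
b=get_image('scene')
f=lambda i:cv2.resize(i[:,:,::-1],(600,600),interpolation=cv2.INTER_CUBIC)
cv2.imwrite('pics/a2.png',f(b[190:310,90:210]))
"
```

```text
t 3.83 pos [ 0.4627 -0.2415  0.0913] yaw 12.11 pitch 0.07 roll -0.0005 F [ 0.65  0.98 -0.01] w 1.003 q [-0.28  0.19  0.78  1.95 -0.15  1.06  0.78]
t [0.0024 0.0008 0.0003] r [ 0.0012  0.0005 -0.0033]
```

View pics/a2.png

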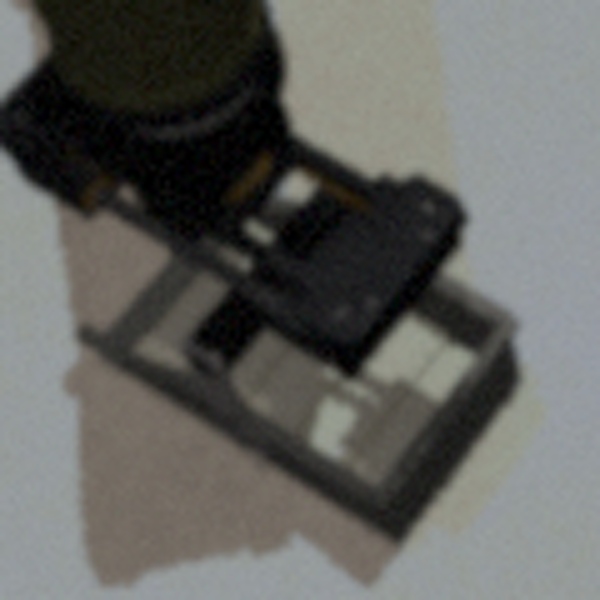

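>>> carry_out([
  {"tx": 0, "ty": 0, "tz": 0, "rx": 0, "ry": 0, "rz": 0, "jaw": 0.5},
  {"tx": 0, "ty": 0, "tz": 0, "rx": 0, "ry": 0, "rz": 0, "jaw": 0.3},
  {"tx": 0, "ty": 0, "tz": 0, "rx": 0, "ry": 0, "rz": 0, "jaw": 0},
  {"tx": 0, "ty": 0, "tz": 0, "rx": 0, "ry": 0, "rz": 0, "jaw": 0},
  {"tx": 0, "ty": 0, "tz": 0, "rx": 0, "ry": 0, "rz": 0, "jaw": 0},
  {"tx": 0, "ty": 0, "tz": 0, "rx": 0, "ry": 0, "rz": 0, "jaw": 0},
  {"tx": 0, "ty": 0, "tz": 0, "rx": 0, "ry": 0, "rz": 0, "jaw": 0},
], grip_force=55)

```text
time: 4.75
position: [0.4623, -0.2413, 0.0906]
tool_rot: [1.975, 2.443, 0.001]
ft_force: [2.4, 0.0, -0.6]
grip_width: 0.284
```

```bash
python3 -c "
from h import *
st()"
```

```text
t 4.75 pos [ 0.4623 -0.2413  0.0906] yaw 12.09 pitch 0.03 roll -0.0001 F [ 2.44  0.04 -0.63] w 0.284 q [-0.28  0.19  0.78  1.95 -0.15  1.06  0.78]
```

>>> carry_out([
  {"tx": 0, "ty": 0, "tz": 0, "rx": 0, "ry": 0, "rz": 0, "jaw": 0},
  {"tx": 0, "ty": 0, "tz": 0, "rx": 0, "ry": 0, "rz": 0, "jaw": 0},
  {"tx": 0, "ty": 0, "tz": 0, "rx": 0, "ry": 0, "rz": 0, "jaw": 0},
  {"tx": 0, "ty": 0, "tz": 0, "rx": 0, "ry": 0, "rz": 0, "jaw": 0},
])

```text
time: 5.25
position: [0.4623, -0.2413, 0.0907]
tool_rot: [1.975, 2.443, 0.001]
ft_force: [2.5, 0.3, 0.5]
grip_width: 0.176
```

```bash
python3 -c "
from h import *
st()
b=get_image('scene')
f=lambda i:cv2.resize(i[:,:,::-1],(600,600),interpolation=cv2.INTER_CUBIC)
cv2.imwrite('pics/a3.png',f(b[190:310,90:210]))
"
```

```text
t 5.25 pos [ 0.4623 -0.2413  0.0907] yaw 12.09 pitch 0.03 roll -0.0 F [2.52 0.26 0.46] w 0.176 q [-0.28  0.19  0.78  1.95 -0.15  1.06  0.78]
```

View pics/a3.png

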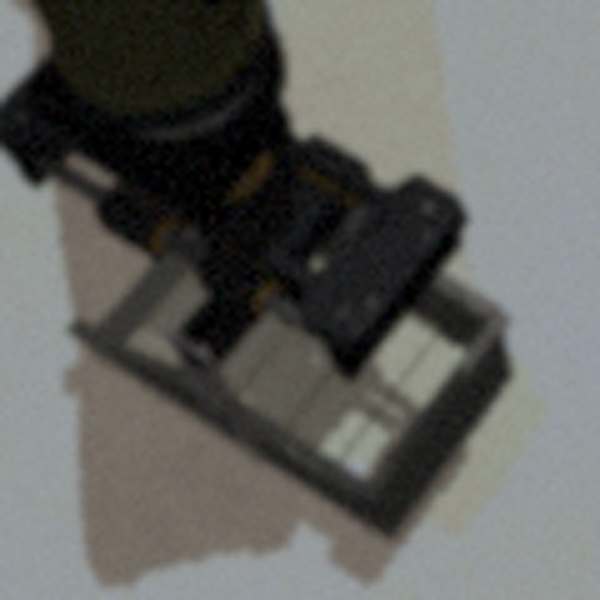

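```bash
cat >> h.py <<'E'
TC=np.array([.4857,.230]);TY=8.3
def tw(x,y):
    c,s=np.cos(np.radians(TY)),np.sin(np.radians(TY)); return TC+np.array([c*x-s*y,s*x+c*y])
def pour(th,lipx=.005,ref=.063,ty=.0625,extra=0):
    # returns TCP world for bin at yaw TY pitched mouth-down th; bin local (x,z), TCP at (0,.091)
    t=np.radians(th);R=lambda x,z:np.array([x*np.cos(t)-z*np.sin(t), x*np.sin(t)+z*np.cos(t)])
    lip=R(-.100,.009);k=R(-.079,0)
    ox=lipx-lip[0]
    # underside at tray x=.096: height
    u=(.096-ox-k[0])*np.tan(t)+k[1]
    oz=ref+extra-u
    # rotation: +x up => bin z leans to -x
    tc=R(0,.091); p=np.array([*tw(ox+tc[0],ty),oz+tc[1]])
    print("th",th,"TCP",p.round(4),"lip z",round(oz+lip[1],4),"kneez",round(oz+k[1],4),"r",np.hypot(p[0],p[1]).round(3)); return p
E
python3 -c "
from h import *
for t in (0,10,14,16,18,20,22,24,26,28,30): pour(t)
st(); rel([.463,-.24,.25],12.3);rel([.5,0,.25],11)"
```

```text
th 0 TCP [0.5806 0.307  0.154 ] lip z 0.072 kneez 0.063 r 0.657
th 10 TCP [0.565  0.3047 0.1542] lip z 0.0561 kneez 0.0509 r 0.642
th 14 TCP [0.558  0.3037 0.1533] lip z 0.0496 kneez 0.0459 r 0.635
th 16 TCP [0.5544 0.3032 0.1527] lip z 0.0463 kneez 0.0434 r 0.632
th 18 TCP [0.5507 0.3026 0.1518] lip z 0.0429 kneez 0.0408 r 0.628
th 20 TCP [0.5469 0.3021 0.1507] lip z 0.0395 kneez 0.0382 r 0.625
th 22 TCP [0.543  0.3015 0.1494] lip z 0.0359 kneez 0.0355 r 0.621
th 24 TCP [0.539  0.3009 0.1479] lip z 0.0323 kneez 0.0327 r 0.617
th 26 TCP [0.535  0.3004 0.1462] lip z 0.0286 kneez 0.0297 r 0.614
th 28 TCP [0.5309 0.2998 0.1442] lip z 0.0248 kneez 0.0267 r 0.61
th 30 TCP [0.5268 0.2992 0.1419] lip z 0.0209 kneez 0.0236 r 0.606
t 5.3 pos [ 0.4623 -0.2413  0.0907] yaw 12.1 pitch 0.03 roll -0.0 F [1.38 0.23 0.1 ] w 0.176 q [-0.28  0.19  0.78  1.95 -0.15  1.06  0.78]
t [ 0.0011  0.001  -0.1593] r [ 0.0005  0.     -0.0035]
t [ 0.228   0.0875 -0.1593] r [0.0005 0.     0.0192]
```

>>> carry_out([
  {"tx": 0, "ty": 0, "tz": -0.004, "rx": 0, "ry": 0, "rz": 0, "jaw": 0},
  {"tx": 0, "ty": 0, "tz": -0.01, "rx": 0, "ry": 0, "rz": 0, "jaw": 0},
  {"tx": 0, "ty": 0, "tz": -0.02, "rx": 0, "ry": 0, "rz": 0, "jaw": 0},
  {"tx": 0, "ty": 0, "tz": -0.035, "rx": 0, "ry": 0, "rz": 0, "jaw": 0},
  {"tx": 0, "ty": 0, "tz": -0.05, "rx": 0, "ry": 0, "rz": 0, "jaw": 0},
  {"tx": 0, "ty": 0, "tz": -0.07, "rx": 0, "ry": 0, "rz": 0, "jaw": 0},
  {"tx": 0, "ty": 0, "tz": -0.09, "rx": 0, "ry": 0, "rz": 0, "jaw": 0},
  {"tx": 0, "ty": 0, "tz": -0.11, "rx": 0, "ry": 0, "rz": 0, "jaw": 0},
  {"tx": 0, "ty": 0, "tz": -0.13, "rx": 0, "ry": 0, "rz": 0, "jaw": 0},
  {"tx": 0, "ty": 0, "tz": -0.147, "rx": 0, "ry": 0, "rz": 0, "jaw": 0},
  {"tx": 0, "ty": 0, "tz": -0.157, "rx": 0, "ry": 0, "rz": 0, "jaw": 0},
  {"tx": 0, "ty": 0, "tz": -0.16, "rx": 0, "ry": 0, "rz": 0, "jaw": 0},
])

```text
time: 6.8
position: [0.4623, -0.2414, 0.2511]
tool_rot: [1.975, 2.443, 0.001]
ft_force: [-0.0, -0.9, -4.7]
grip_width: 0.181
```

```bash
python3 -c "
from h import *
st()
rel([.5,0,.25],11)
p=pour(0);p[2]=.25;rel(p,8.3)
b=get_image('scene');a=get_image('top')
f=lambda i:cv2.resize(i[:,:,::-1],(400,400),interpolation=cv2.INTER_CUBIC)
cv2.imwrite('pics/a4.png',np.hstack([f(b[140:300,60:220]),f(a[165:275,290:400])]))
"
```

```text
t 6.8 pos [ 0.4623 -0.2414  0.2511] yaw 12.09 pitch 0.05 roll -0.0002 F [-0.02 -0.87 -4.66] w 0.181 q [-0.33  0.02  0.78  1.75 -0.01  1.38  0.66]
t [0.2282 0.0875 0.0012] r [0.0008 0.0002 0.0191]
th 0 TCP [0.5806 0.307  0.154 ] lip z 0.072 kneez 0.063 r 0.657
t [0.5115 0.2306 0.0012] r [0.0008 0.0002 0.0662]
```

View pics/a4.png

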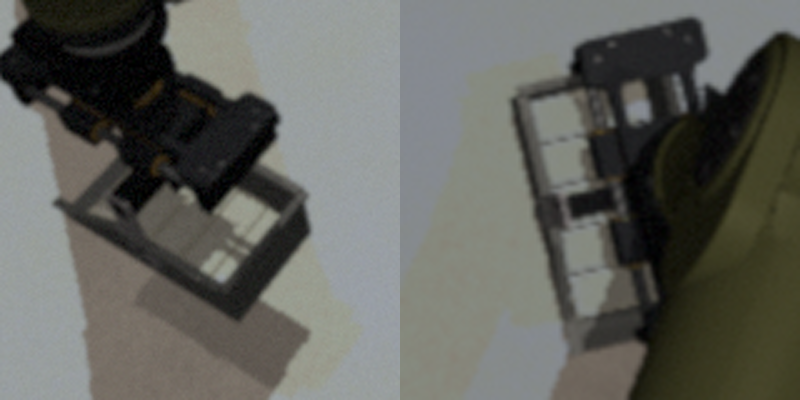

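>>> carry_out([
  {"tx": 0.004, "ty": 0.002, "tz": 0, "rx": 0, "ry": 0, "rz": 0, "jaw": 0},
  {"tx": 0.013, "ty": 0.006, "tz": 0, "rx": 0, "ry": 0, "rz": 0.002, "jaw": 0},
  {"tx": 0.031, "ty": 0.014, "tz": 0, "rx": 0, "ry": 0, "rz": 0.004, "jaw": 0},
  {"tx": 0.056, "ty": 0.025, "tz": 0, "rx": 0, "ry": 0, "rz": 0.007, "jaw": 0},
  {"tx": 0.087, "ty": 0.039, "tz": 0, "rx": 0, "ry": 0, "rz": 0.011, "jaw": 0},
  {"tx": 0.12, "ty": 0.054, "tz": 0, "rx": 0, "ry": 0, "rz": 0.016, "jaw": 0},
  {"tx": 0.154, "ty": 0.069, "tz": 0, "rx": 0, "ry": 0, "rz": 0.02, "jaw": 0},
  {"tx": 0.185, "ty": 0.083, "tz": 0, "rx": 0, "ry": 0, "rz": 0.024, "jaw": 0},
  {"tx": 0.213, "ty": 0.096, "tz": 0, "rx": 0, "ry": 0, "rz": 0.028, "jaw": 0},
  {"tx": 0.236, "ty": 0.106, "tz": 0, "rx": 0, "ry": 0, "rz": 0.031, "jaw": 0},
  {"tx": 0.25, "ty": 0.113, "tz": 0, "rx": 0, "ry": 0, "rz": 0.033, "jaw": 0},
  {"tx": 0.256, "ty": 0.115, "tz": 0, "rx": 0, "ry": 0, "rz": 0.033, "jaw": 0},
])

```text
time: 8.4
position: [0.5208, 0.0341, 0.2502]
tool_rot: [-2.013, -2.411, 0.001]
ft_force: [-0.1, -0.7, -5.1]
grip_width: 0.179
```

>>> carry_out([
  {"tx": 0.004, "ty": 0.002, "tz": 0, "rx": 0, "ry": 0, "rz": 0, "jaw": 0},
  {"tx": 0.013, "ty": 0.006, "tz": 0, "rx": 0, "ry": 0, "rz": 0.002, "jaw": 0},
  {"tx": 0.031, "ty": 0.014, "tz": 0, "rx": 0, "ry": 0, "rz": 0.004, "jaw": 0},
  {"tx": 0.056, "ty": 0.025, "tz": 0, "rx": 0, "ry": 0, "rz": 0.007, "jaw": 0},
  {"tx": 0.087, "ty": 0.039, "tz": 0, "rx": 0, "ry": 0, "rz": 0.011, "jaw": 0},
  {"tx": 0.12, "ty": 0.054, "tz": 0, "rx": 0, "ry": 0, "rz": 0.016, "jaw": 0},
  {"tx": 0.154, "ty": 0.069, "tz": 0, "rx": 0, "ry": 0, "rz": 0.02, "jaw": 0},
  {"tx": 0.185, "ty": 0.083, "tz": 0, "rx": 0, "ry": 0, "rz": 0.024, "jaw": 0},
  {"tx": 0.213, "ty": 0.096, "tz": 0, "rx": 0, "ry": 0, "rz": 0.028, "jaw": 0},
  {"tx": 0.236, "ty": 0.106, "tz": 0, "rx": 0, "ry": 0, "rz": 0.031, "jaw": 0},
  {"tx": 0.25, "ty": 0.113, "tz": 0, "rx": 0, "ry": 0, "rz": 0.033, "jaw": 0},
  {"tx": 0.256, "ty": 0.115, "tz": 0, "rx": 0, "ry": 0, "rz": 0.033, "jaw": 0},
])

```text
time: 9.9
position: [0.5885, 0.3067, 0.25]
tool_rot: [-2.053, -2.378, 0.001]
ft_force: [-0.4, 0.2, -4.3]
grip_width: 0.173
```

```bash
python3 -c "
from h import *
st()
b=get_image('scene');a=get_image('top')
f=lambda i:cv2.resize(i[:,:,::-1],(400,400),interpolation=cv2.INTER_CUBIC)
cv2.imwrite('pics/a5.png',np.hstack([f(b[60:230,200:370]),f(a[130:290,90:250])]))
p=pour(14,extra=.015);rel(p,8.3,14)
"
```

```text
t 9.9 pos [0.5885 0.3067 0.25  ] yaw 8.38 pitch -0.04 roll -0.0003 F [-0.44  0.23 -4.26] w 0.173 q [-0.79  0.35  0.36  1.38 -0.12  1.43 -0.29]
th 14 TCP [0.558  0.3037 0.1683] lip z 0.0646 kneez 0.0609 r 0.635
t [ 0.0025 -0.0305  0.082 ] r [-2.448e-01  2.000e-04  6.000e-04]
```

View pics/a5.png

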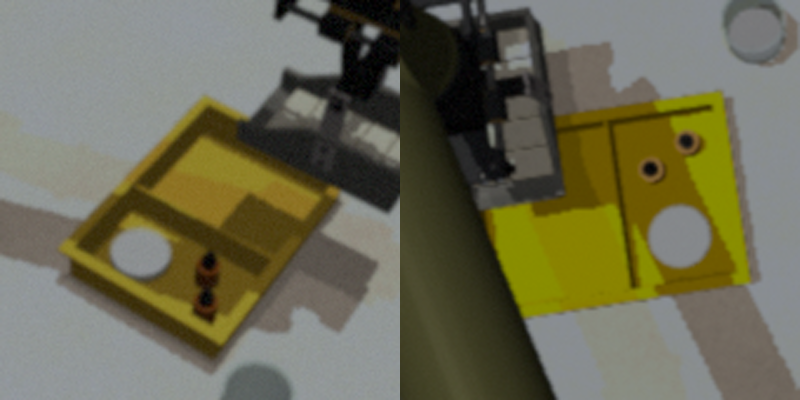

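>>> carry_out([
  {"tx": 0, "ty": -0.001, "tz": 0.003, "rx": -0.01, "ry": 0, "rz": 0, "jaw": 0},
  {"tx": 0, "ty": -0.003, "tz": 0.008, "rx": -0.024, "ry": 0, "rz": 0, "jaw": 0},
  {"tx": 0.001, "ty": -0.006, "tz": 0.016, "rx": -0.045, "ry": 0, "rz": 0, "jaw": 0},
  {"tx": 0.001, "ty": -0.009, "tz": 0.024, "rx": -0.07, "ry": 0, "rz": 0, "jaw": 0},
  {"tx": 0.001, "ty": -0.012, "tz": 0.032, "rx": -0.095, "ry": 0, "rz": 0, "jaw": 0},
  {"tx": 0.001, "ty": -0.015, "tz": 0.04, "rx": -0.12, "ry": 0, "rz": 0, "jaw": 0},
  {"tx": 0.002, "ty": -0.018, "tz": 0.048, "rx": -0.145, "ry": 0, "rz": 0, "jaw": 0},
  {"tx": 0.002, "ty": -0.021, "tz": 0.056, "rx": -0.17, "ry": 0, "rz": 0, "jaw": 0},
  {"tx": 0.002, "ty": -0.025, "tz": 0.066, "rx": -0.2, "ry": 0, "rz": 0, "jaw": 0},
  {"tx": 0.002, "ty": -0.028, "tz": 0.075, "rx": -0.225, "ry": 0, "rz": 0, "jaw": 0},
  {"tx": 0.002, "ty": -0.03, "tz": 0.08, "rx": -0.24, "ry": 0, "rz": 0, "jaw": 0},
  {"tx": 0.002, "ty": -0.03, "tz": 0.082, "rx": -0.245, "ry": 0, "rz": 0, "jaw": 0},
])

```text
time: 11.5
position: [0.5581, 0.3026, 0.1683]
tool_rot: [1.942, 2.246, 0.276]
ft_force: [0.4, -0.4, -5.1]
grip_width: 0.178
```

```bash
cat > look.py <<'E'
import sys
from h import *
st()
b=get_image('scene');a=get_image('top')
f=lambda i:cv2.convertScaleAbs(cv2.resize(i[:,:,::-1],(400,400),interpolation=cv2.INTER_CUBIC),alpha=1.4)
cv2.imwrite('pics/%s.png'%sys.argv[1],np.hstack([f(b[60:200,220:360]),f(a[130:290,90:250])]))
if len(sys.argv)>2:
    for t in map(float,sys.argv[2:]): rel(pour(t),8.3,t)
E
python3 look.py a6 16 18 20
```

```text
t 11.5 pos [0.5581 0.3026 0.1683] yaw 8.3 pitch 14.01 roll 0.0001 F [ 0.45 -0.35 -5.08] w 0.178 q [-0.91  0.16  0.34  1.8   0.06  0.98 -0.46]
th 16.0 TCP [0.5544 0.3032 0.1527] lip z 0.0463 kneez 0.0434 r 0.632
t [ 0.001  -0.008   0.0145] r [-0.0342 -0.0002 -0.    ]
th 18.0 TCP [0.5507 0.3026 0.1518] lip z 0.0429 kneez 0.0408 r 0.628
t [ 0.001  -0.0119  0.0144] r [-0.0691 -0.0002 -0.    ]
th 20.0 TCP [0.5469 0.3021 0.1507] lip z 0.0395 kneez 0.0382 r 0.625
t [ 0.001  -0.0159  0.0145] r [-0.104  -0.0002 -0.    ]
```

View pics/a6.png

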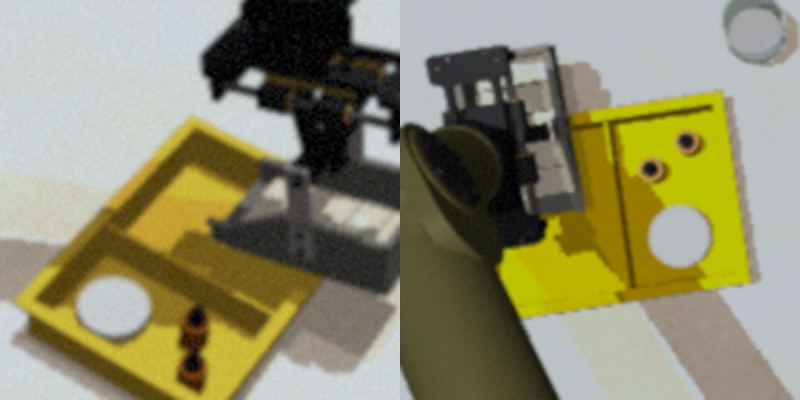

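>>> carry_out([
  {"tx": 0, "ty": -0.002, "tz": 0.003, "rx": -0.008, "ry": 0, "rz": 0, "jaw": 0},
  {"tx": 0.001, "ty": -0.004, "tz": 0.007, "rx": -0.018, "ry": 0, "rz": 0, "jaw": 0},
  {"tx": 0.001, "ty": -0.007, "tz": 0.011, "rx": -0.03, "ry": 0, "rz": 0, "jaw": 0},
  {"tx": 0.001, "ty": -0.009, "tz": 0.014, "rx": -0.045, "ry": 0, "rz": 0, "jaw": 0},
  {"tx": 0.001, "ty": -0.01, "tz": 0.0145, "rx": -0.053, "ry": 0, "rz": 0, "jaw": 0},
  {"tx": 0.001, "ty": -0.01, "tz": 0.0145, "rx": -0.053, "ry": 0, "rz": 0, "jaw": 0},
  {"tx": 0.001, "ty": -0.01, "tz": 0.0145, "rx": -0.053, "ry": 0, "rz": 0, "jaw": 0},
])

```text
time: 12.48
position: [0.5528, 0.3032, 0.1524]
tool_rot: [1.915, 2.215, 0.334]
ft_force: [0.1, -0.1, -4.4]
grip_width: 0.178
```

```bash
python3 look.py a7 18 19 20
```

```text
t 12.47 pos [0.5528 0.3032 0.1524] yaw 8.3 pitch 17.11 roll 0.0003 F [ 0.11 -0.07 -4.43] w 0.178 q [-0.94  0.13  0.34  1.87  0.11  0.89 -0.52]
th 18.0 TCP [0.5507 0.3026 0.1518] lip z 0.0429 kneez 0.0408 r 0.628
t [-0.0003 -0.0023 -0.0001] r [-0.0156 -0.0003 -0.0001]
th 19.0 TCP [0.5488 0.3024 0.1513] lip z 0.0412 kneez 0.0395 r 0.627
t [-0.0003 -0.0043 -0.0001] r [-0.0331 -0.0003 -0.0001]
th 20.0 TCP [0.5469 0.3021 0.1507] lip z 0.0395 kneez 0.0382 r 0.625
t [-0.0003 -0.0063 -0.0002] r [-0.0505 -0.0003 -0.0001]
```

View pics/a7.png

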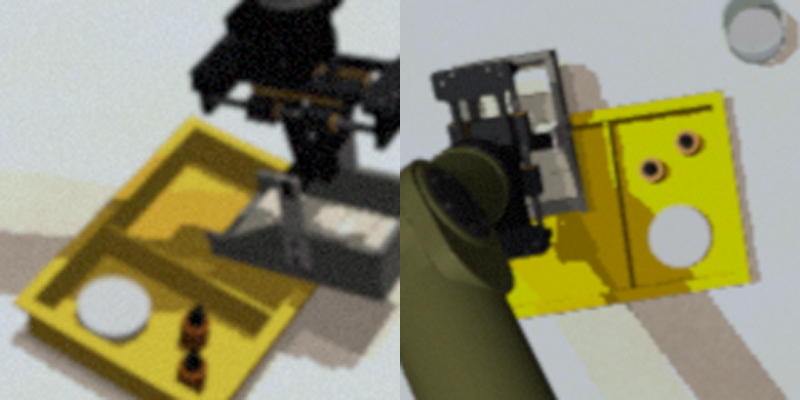

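>>> carry_out([
  {"tx": 0, "ty": -0.001, "tz": 0, "rx": -0.008, "ry": 0, "rz": 0, "jaw": 0},
  {"tx": 0, "ty": -0.002, "tz": 0, "rx": -0.016, "ry": 0, "rz": 0, "jaw": 0},
  {"tx": 0, "ty": -0.002, "tz": 0, "rx": -0.016, "ry": 0, "rz": 0, "jaw": 0},
  {"tx": 0, "ty": -0.002, "tz": 0, "rx": -0.016, "ry": 0, "rz": 0, "jaw": 0},
])

```text
time: 13.08
position: [0.5506, 0.3029, 0.1515]
tool_rot: [1.907, 2.206, 0.35]
ft_force: [0.6, -0.6, -5.4]
grip_width: 0.174
```

```bash
python3 look.py a8
```

```text
t 13.07 pos [0.5506 0.3029 0.1515] yaw 8.31 pitch 18.0 roll 0.0001 F [ 0.6  -0.6  -5.37] w 0.174 q [-0.95  0.12  0.34  1.89  0.13  0.87 -0.54]
```

View pics/a8.png

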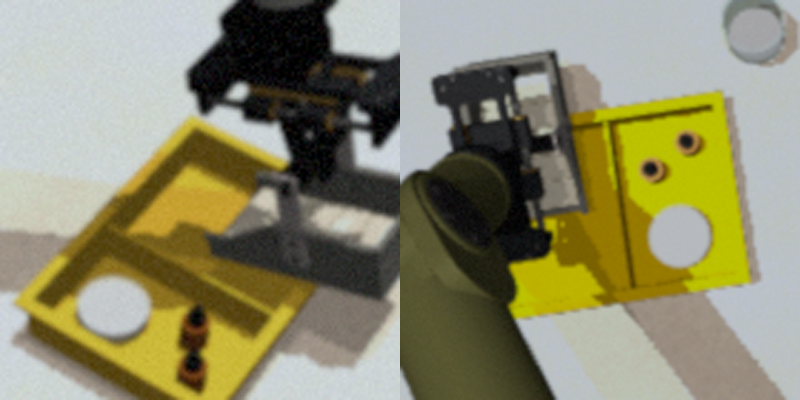

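>>> carry_out([
  {"tx": 0, "ty": -0.001, "tz": 0, "rx": -0.009, "ry": 0, "rz": 0, "jaw": 0},
  {"tx": 0, "ty": -0.002, "tz": 0, "rx": -0.017, "ry": 0, "rz": 0, "jaw": 0},
  {"tx": 0, "ty": -0.002, "tz": 0, "rx": -0.017, "ry": 0, "rz": 0, "jaw": 0},
  {"tx": 0, "ty": -0.002, "tz": 0, "rx": -0.017, "ry": 0, "rz": 0, "jaw": 0},
])

```text
time: 13.68
position: [0.5487, 0.3027, 0.151]
tool_rot: [1.898, 2.196, 0.367]
ft_force: [0.8, 0.1, -4.7]
grip_width: 0.177
```

```bash
python3 look.py a9
```

```text
t 13.68 pos [0.5487 0.3027 0.151 ] yaw 8.32 pitch 18.98 roll 0.0002 F [ 0.79  0.14 -4.74] w 0.177 q [-0.95  0.1   0.34  1.91  0.16  0.85 -0.57]
```

View pics/a9.png

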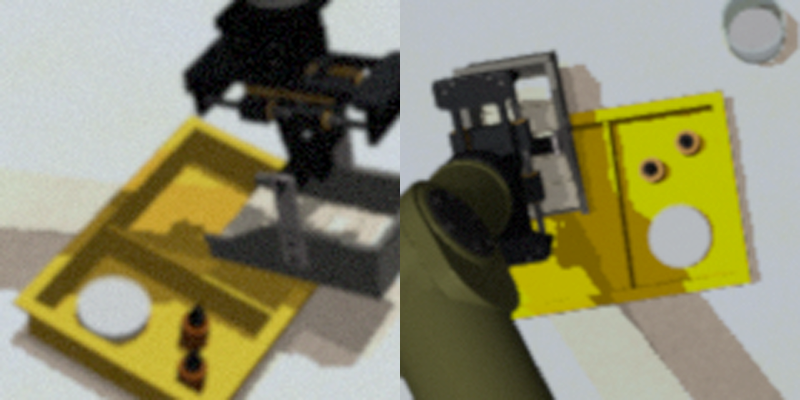

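>>> carry_out([
  {"tx": 0, "ty": -0.001, "tz": 0, "rx": -0.009, "ry": 0, "rz": 0, "jaw": 0},
  {"tx": 0, "ty": -0.002, "tz": 0, "rx": -0.017, "ry": 0, "rz": 0, "jaw": 0},
  {"tx": 0, "ty": -0.002, "tz": 0, "rx": -0.017, "ry": 0, "rz": 0, "jaw": 0},
  {"tx": 0, "ty": -0.002, "tz": 0, "rx": -0.017, "ry": 0, "rz": 0, "jaw": 0},
])

```text
time: 14.28
position: [0.5469, 0.3023, 0.1503]
tool_rot: [1.889, 2.186, 0.385]
ft_force: [-0.4, 0.1, -4.2]
grip_width: 0.176
```

```bash
python3 look.py a10
```

```text
t 14.28 pos [0.5469 0.3023 0.1503] yaw 8.31 pitch 19.95 roll 0.0001 F [-0.43  0.14 -4.16] w 0.176 q [-0.96  0.09  0.33  1.93  0.18  0.83 -0.59]
```

View pics/a10.png

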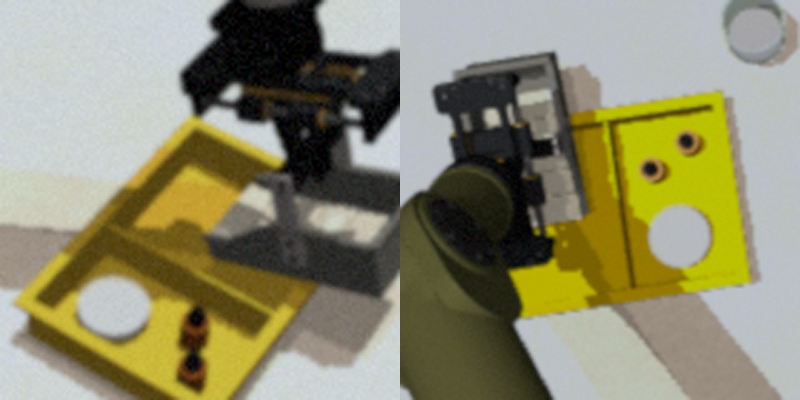

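>>> carry_out([
  {"tx": 0, "ty": 0, "tz": 0, "rx": 0, "ry": 0, "rz": 0, "jaw": 0},
  {"tx": 0, "ty": 0, "tz": 0, "rx": 0, "ry": 0, "rz": 0, "jaw": 0},
])

```text
time: 14.62
position: [0.5471, 0.3023, 0.1504]
tool_rot: [1.89, 2.185, 0.385]
ft_force: [-0.1, 0.1, -3.8]
grip_width: 0.181
```

```bash
python3 look.py a11
```

```text
t 14.62 pos [0.5471 0.3023 0.1504] yaw 8.3 pitch 19.96 roll 0.0002 F [-0.1   0.07 -3.8 ] w 0.181 q [-0.96  0.09  0.33  1.93  0.18  0.83 -0.59]
```

View pics/a11.png

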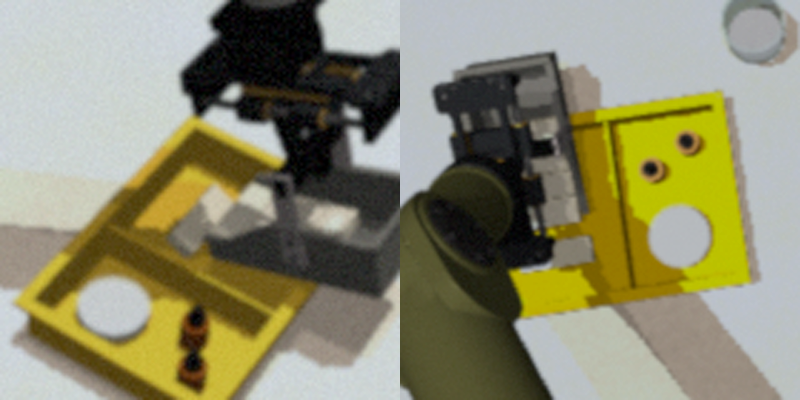

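>>> carry_out([
  {"tx": 0, "ty": 0, "tz": 0, "rx": 0, "ry": 0, "rz": 0, "jaw": 0},
  {"tx": 0, "ty": 0, "tz": 0, "rx": 0, "ry": 0, "rz": 0, "jaw": 0},
])

```text
time: 14.98
position: [0.547, 0.3024, 0.1504]
tool_rot: [1.89, 2.185, 0.385]
ft_force: [-0.3, 0.6, -4.3]
grip_width: 0.177
```

```bash
python3 look.py a12
```

```text
t 14.97 pos [0.547  0.3024 0.1504] yaw 8.3 pitch 19.96 roll 0.0002 F [-0.27  0.58 -4.29] w 0.177 q [-0.96  0.09  0.33  1.93  0.18  0.83 -0.59]
```

View pics/a12.png

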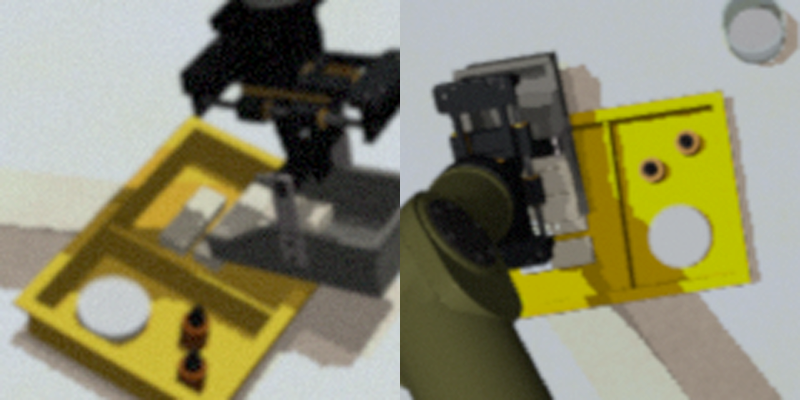

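>>> carry_out([
  {"tx": 0, "ty": 0, "tz": 0, "rx": 0, "ry": 0, "rz": 0, "jaw": 0},
])

```text
time: 15.2
position: [0.5469, 0.3023, 0.1503]
tool_rot: [1.889, 2.186, 0.384]
ft_force: [-0.1, -0.6, -4.4]
grip_width: 0.18
```

```bash
python3 look.py a13
```

```text
t 15.2 pos [0.5469 0.3023 0.1503] yaw 8.31 pitch 19.95 roll 0.0001 F [-0.13 -0.57 -4.38] w 0.18 q [-0.96  0.09  0.33  1.93  0.18  0.83 -0.59]
```

View pics/a13.png

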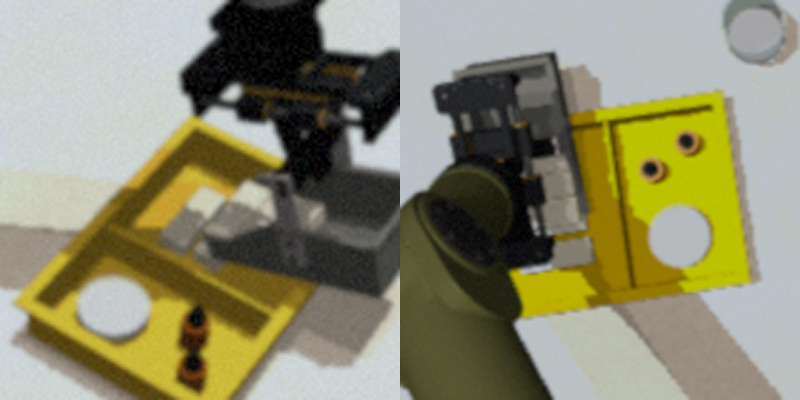

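```bash
python3 - <<'E'
import cv2,numpy as np
L=[cv2.resize(cv2.imread(f"pics/{n}.png")[150:300,140:350],(400,286),interpolation=cv2.INTER_CUBIC) for n in("a10","a11","a12","a13")]
cv2.imwrite("pics/m1.png",cv2.convertScaleAbs(np.vstack([np.hstack(L[:2]),np.hstack(L[2:])]),alpha=1.2))
L=[cv2.resize(cv2.imread(f"pics/{n}.png")[30:300,430:630],(266,360),interpolation=cv2.INTER_CUBIC) for n in("a9","a12","a13")]
cv2.imwrite("pics/m2.png",cv2.convertScaleAbs(np.hstack(L),alpha=1.2))
E
```

```text
(no output)
```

View pics/m1.png

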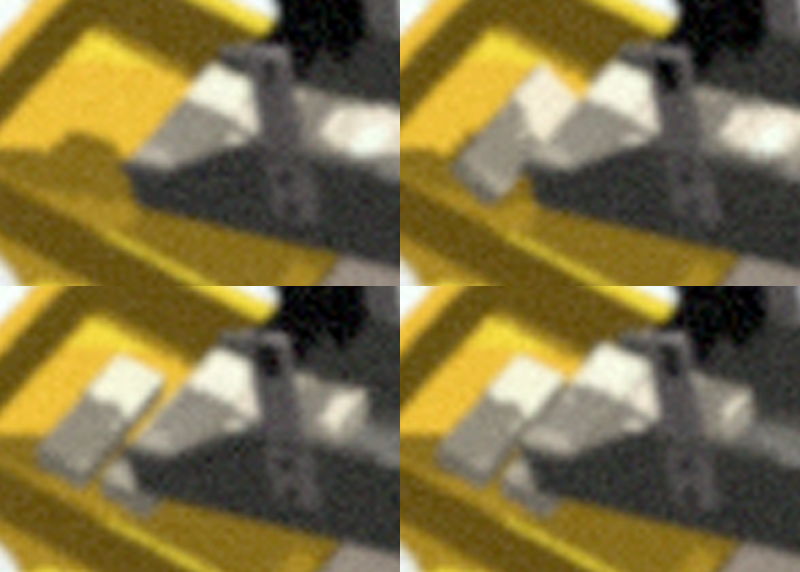

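View pics/m2.png

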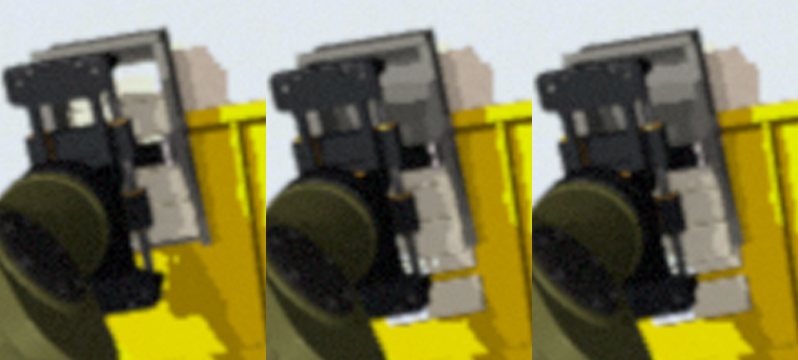

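```bash
python3 -c "
from h import *
for t in (18,15,12,8,4,0,-3): rel(pour(t,extra=.004*(20-t)/4),8.3,t)"
```

```text
th 18 TCP [0.5507 0.3026 0.1538] lip z 0.0449 kneez 0.0428 r 0.628
t [-0.0002  0.0047 -0.002 ] r [ 0.034  -0.0001  0.0001]
th 15 TCP [0.5562 0.3034 0.158 ] lip z 0.0529 kneez 0.0497 r 0.634
t [-0.0002  0.0114 -0.0041] r [ 0.0863 -0.0001  0.0001]
th 12 TCP [0.5615 0.3042 0.1619] lip z 0.0609 kneez 0.0564 r 0.639
t [-0.0002  0.0178 -0.0059] r [ 1.387e-01 -1.000e-04  1.000e-04]
th 8 TCP [0.5683 0.3052 0.1664] lip z 0.0713 kneez 0.0653 r 0.645
t [-0.0002  0.0258 -0.0078] r [ 2.085e-01 -1.000e-04  1.000e-04]
th 4 TCP [0.5747 0.3061 0.1704] lip z 0.0817 kneez 0.0741 r 0.651
t [-0.0002  0.0332 -0.0094] r [ 2.783e-01 -1.000e-04  1.000e-04]
th 0 TCP [0.5806 0.307  0.174 ] lip z 0.092 kneez 0.083 r 0.657
t [-0.0002  0.0401 -0.0107] r [ 3.481e-01 -1.000e-04  2.000e-04]
th -3 TCP [0.5847 0.3076 0.1764] lip z 0.0998 kneez 0.0897 r 0.661
t [-0.0002  0.0448 -0.0116] r [ 4.005e-01 -1.000e-04  2.000e-04]
```

>>> carry_out([
  {"tx": 0, "ty": 0.004, "tz": -0.002, "rx": 0.034, "ry": 0, "rz": 0, "jaw": 0},
  {"tx": 0, "ty": 0.0115, "tz": -0.004, "rx": 0.086, "ry": 0, "rz": 0, "jaw": 0},
  {"tx": 0, "ty": 0.018, "tz": -0.006, "rx": 0.139, "ry": 0, "rz": 0, "jaw": 0},
  {"tx": 0, "ty": 0.026, "tz": -0.008, "rx": 0.208, "ry": 0, "rz": 0, "jaw": 0},
  {"tx": 0, "ty": 0.033, "tz": -0.0095, "rx": 0.278, "ry": 0, "rz": 0, "jaw": 0},
  {"tx": 0, "ty": 0.04, "tz": -0.011, "rx": 0.348, "ry": 0, "rz": 0, "jaw": 0},
  {"tx": 0, "ty": 0.045, "tz": -0.012, "rx": 0.4, "ry": 0, "rz": 0, "jaw": 0},
])

```text
time: 16.18
position: [0.586, 0.3081, 0.1771]
tool_rot: [-2.032, -2.351, 0.061]
ft_force: [-0.6, -0.2, -3.1]
grip_width: 0.172
```

```bash
python3 look.py a14
```

```text
t 16.18 pos [0.586  0.3081 0.1771] yaw 8.32 pitch -2.96 roll -0.0001 F [-0.55 -0.23 -3.09] w 0.172 q [-0.78  0.42  0.35  1.44 -0.16  1.36 -0.26]
```

View pics/a14.png

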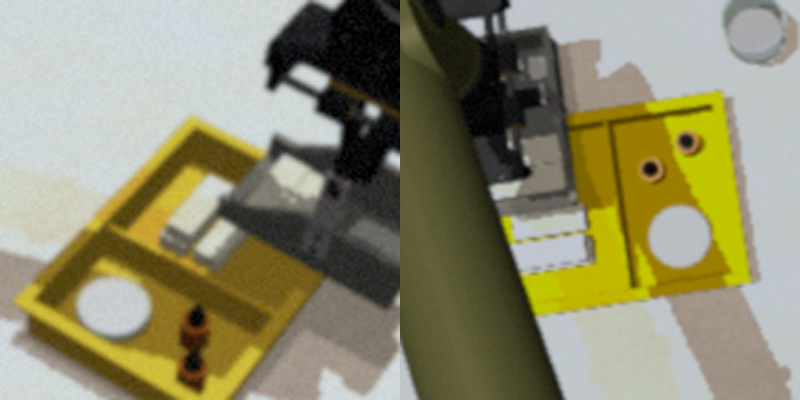

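```bash
python3 -c "
from h import *
rel([.585,.308,.25],8.3,0);rel([.50,-.03,.25],8.3,0)"
```

```text
t [ 0.0007 -0.0055 -0.0733] r [-0.0499  0.0011 -0.001 ]
t [-0.3216 -0.1379 -0.0663] r [-0.0499  0.0011 -0.001 ]
```

>>> carry_out([
  {"tx": 0, "ty": 0, "tz": -0.004, "rx": -0.008, "ry": 0, "rz": 0, "jaw": 0},
  {"tx": 0, "ty": 0, "tz": -0.012, "rx": -0.02, "ry": 0, "rz": 0, "jaw": 0},
  {"tx": 0, "ty": 0, "tz": -0.024, "rx": -0.035, "ry": 0, "rz": 0, "jaw": 0},
  {"tx": 0, "ty": 0, "tz": -0.038, "rx": -0.045, "ry": 0, "rz": 0, "jaw": 0},
  {"tx": 0, "ty": 0, "tz": -0.052, "rx": -0.052, "ry": 0, "rz": 0, "jaw": 0},
  {"tx": 0, "ty": 0, "tz": -0.064, "rx": -0.052, "ry": 0, "rz": 0, "jaw": 0},
  {"tx": 0, "ty": 0, "tz": -0.071, "rx": -0.052, "ry": 0, "rz": 0, "jaw": 0},
  {"tx": 0, "ty": 0, "tz": -0.073, "rx": -0.052, "ry": 0, "rz": 0, "jaw": 0},
])

```text
time: 17.27
position: [0.5887, 0.3083, 0.2502]
tool_rot: [2.055, 2.376, 0.001]
ft_force: [-0.3, -0.1, -4.0]
grip_width: 0.178
```

```bash
python3 look.py a15; python3 -c "
from h import *
rel([.50,-.03,.25],8.3,0)"
```

```text
t 17.27 pos [0.5887 0.3083 0.2502] yaw 8.3 pitch 0.03 roll 0.0002 F [-0.27 -0.09 -4.02] w 0.178 q [-0.8   0.35  0.37  1.38 -0.12  1.43 -0.29]
t [-0.322  -0.1364 -0.0004] r [-0.0003  0.0002  0.    ]
```

View pics/a15.png

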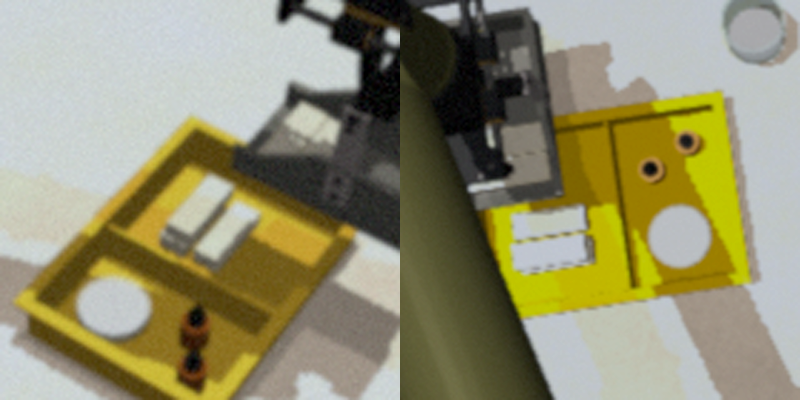

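>>> carry_out([
  {"tx": -0.005, "ty": -0.002, "tz": 0, "rx": 0, "ry": 0, "rz": 0, "jaw": 0},
  {"tx": -0.018, "ty": -0.008, "tz": 0, "rx": 0, "ry": 0, "rz": 0, "jaw": 0},
  {"tx": -0.042, "ty": -0.018, "tz": 0, "rx": 0, "ry": 0, "rz": 0, "jaw": 0},
  {"tx": -0.075, "ty": -0.032, "tz": 0, "rx": 0, "ry": 0, "rz": 0, "jaw": 0},
  {"tx": -0.112, "ty": -0.047, "tz": 0, "rx": 0, "ry": 0, "rz": 0, "jaw": 0},
  {"tx": -0.15, "ty": -0.064, "tz": 0, "rx": 0, "ry": 0, "rz": 0, "jaw": 0},
  {"tx": -0.19, "ty": -0.08, "tz": 0, "rx": 0, "ry": 0, "rz": 0, "jaw": 0},
  {"tx": -0.228, "ty": -0.097, "tz": 0, "rx": 0, "ry": 0, "rz": 0, "jaw": 0},
  {"tx": -0.264, "ty": -0.112, "tz": 0, "rx": 0, "ry": 0, "rz": 0, "jaw": 0},
  {"tx": -0.295, "ty": -0.125, "tz": 0, "rx": 0, "ry": 0, "rz": 0, "jaw": 0},
  {"tx": -0.315, "ty": -0.133, "tz": 0, "rx": 0, "ry": 0, "rz": 0, "jaw": 0},
  {"tx": -0.322, "ty": -0.136, "tz": 0, "rx": 0, "ry": 0, "rz": 0, "jaw": 0},
])

```text
time: 18.88
position: [0.5, -0.0314, 0.2499]
tool_rot: [-2.057, -2.374, -0.001]
ft_force: [-0.4, 0.8, -4.3]
grip_width: 0.179
```

```bash
python3 -c "
from h import *
st();rel([.50,-.03,.0907],8.3,0)
for n in ('scene','top'): cv2.imwrite('pics/b1%s.png'%n,cv2.convertScaleAbs(get_image(n)[:,:,::-1],alpha=1.4))"
```

```text
t 18.88 pos [ 0.5    -0.0314  0.2499] yaw 8.18 pitch 0.03 roll 0.0007 F [-0.43  0.78 -4.32] w 0.179 q [-0.56 -0.03  0.56  1.79  0.02  1.38  0.14]
t [1.300e-03 1.000e-04 1.592e-01] r [ 0.0006 -0.0007 -0.0021]
```

View pics/b1scene.png

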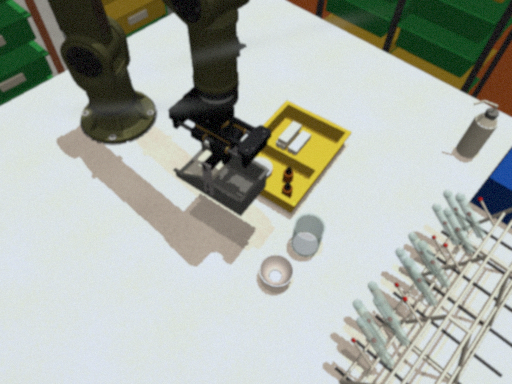

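View pics/b1top.png

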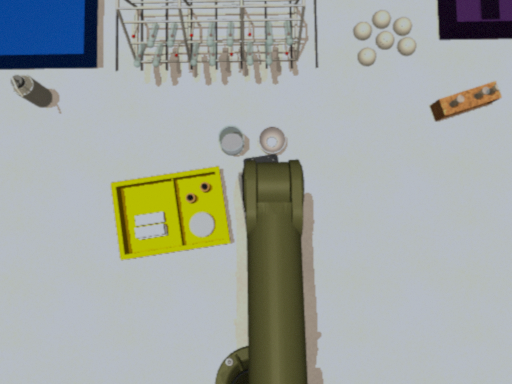

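>>> carry_out([
  {"tx": 0.001, "ty": 0, "tz": 0.005, "rx": 0, "ry": 0, "rz": 0, "jaw": 0},
  {"tx": 0.001, "ty": 0, "tz": 0.016, "rx": 0, "ry": 0, "rz": 0, "jaw": 0},
  {"tx": 0.001, "ty": 0, "tz": 0.033, "rx": 0, "ry": 0, "rz": 0, "jaw": 0},
  {"tx": 0.001, "ty": 0, "tz": 0.052, "rx": 0, "ry": 0, "rz": 0, "jaw": 0},
  {"tx": 0.001, "ty": 0, "tz": 0.072, "rx": 0, "ry": 0, "rz": 0, "jaw": 0},
  {"tx": 0.001, "ty": 0, "tz": 0.092, "rx": 0, "ry": 0, "rz": 0, "jaw": 0},
  {"tx": 0.001, "ty": 0, "tz": 0.111, "rx": 0, "ry": 0, "rz": 0, "jaw": 0},
  {"tx": 0.001, "ty": 0, "tz": 0.127, "rx": 0, "ry": 0, "rz": 0, "jaw": 0},
  {"tx": 0.001, "ty": 0, "tz": 0.139, "rx": 0, "ry": 0, "rz": 0, "jaw": 0},
  {"tx": 0.001, "ty": 0, "tz": 0.148, "rx": 0, "ry": 0, "rz": 0, "jaw": 0},
  {"tx": 0.001, "ty": 0, "tz": 0.153, "rx": 0, "ry": 0, "rz": 0, "jaw": 0},
  {"tx": 0.001, "ty": 0, "tz": 0.155, "rx": 0, "ry": 0, "rz": 0, "jaw": 0},
])

```text
time: 20.48
position: [0.5004, -0.0289, 0.0947]
tool_rot: [2.055, 2.376, 0.0]
ft_force: [0.7, 0.1, -3.6]
grip_width: 0.174
```

>>> carry_out([
  {"tx": 0, "ty": 0, "tz": 0.001, "rx": 0, "ry": 0, "rz": 0, "jaw": 0},
  {"tx": 0, "ty": 0, "tz": 0.002, "rx": 0, "ry": 0, "rz": 0, "jaw": 0},
  {"tx": 0, "ty": 0, "tz": 0.003, "rx": 0, "ry": 0, "rz": 0, "jaw": 0},
  {"tx": 0, "ty": 0, "tz": 0.004, "rx": 0, "ry": 0, "rz": 0, "jaw": 0},
  {"tx": 0, "ty": 0, "tz": 0.004, "rx": 0, "ry": 0, "rz": 0, "jaw": 0},
])

```text
time: 21.1
position: [0.5003, -0.0289, 0.0907]
tool_rot: [2.055, 2.377, 0.0]
ft_force: [-0.3, -0.6, -3.5]
grip_width: 0.176
```

```bash
python3 -c "
from h import *
st()"
```

```text
t 21.1 pos [ 0.5003 -0.0289  0.0907] yaw 8.31 pitch 0.0 roll 0.0 F [-0.26 -0.6  -3.48] w 0.176 q [-0.53  0.12  0.57  1.99 -0.08  1.05  0.22]
```

>>> carry_out([
  {"tx": 0, "ty": 0, "tz": 0.0005, "rx": 0, "ry": 0, "rz": 0, "jaw": 0},
  {"tx": 0, "ty": 0, "tz": 0.001, "rx": 0, "ry": 0, "rz": 0, "jaw": 0},
  {"tx": 0, "ty": 0, "tz": 0.001, "rx": 0, "ry": 0, "rz": 0, "jaw": 0},
])

```text
time: 21.48
position: [0.5005, -0.0289, 0.0906]
tool_rot: [-2.055, -2.376, -0.001]
ft_force: [-3.6, -0.0, 5.5]
grip_width: 0.177
```

```bash
python3 -c "
from h import *
st()"
```

```text
t 21.48 pos [ 0.5005 -0.0289  0.0906] yaw 8.3 pitch 0.02 roll 0.0004 F [-3.58 -0.03  5.52] w 0.177 q [-0.53  0.12  0.57  1.99 -0.08  1.05  0.22]
```

Contact made; the bin stands. Release.

>>> carry_out([
  {"tx": 0, "ty": 0, "tz": 0, "rx": 0, "ry": 0, "rz": 0, "jaw": 0.25},
  {"tx": 0, "ty": 0, "tz": 0, "rx": 0, "ry": 0, "rz": 0, "jaw": 0.4},
  {"tx": 0, "ty": 0, "tz": 0, "rx": 0, "ry": 0, "rz": 0, "jaw": 0.6},
  {"tx": 0, "ty": 0, "tz": 0, "rx": 0, "ry": 0, "rz": 0, "jaw": 0.8},
  {"tx": 0, "ty": 0, "tz": 0, "rx": 0, "ry": 0, "rz": 0, "jaw": 0.9},
  {"tx": 0, "ty": 0, "tz": 0, "rx": 0, "ry": 0, "rz": 0, "jaw": 0.9},
  {"tx": 0, "ty": 0, "tz": 0, "rx": 0, "ry": 0, "rz": 0, "jaw": 0.9},
  {"tx": 0, "ty": 0, "tz": 0, "rx": 0, "ry": 0, "rz": 0, "jaw": 0.9},
])

```text
time: 22.48
position: [0.5003, -0.0289, 0.0897]
tool_rot: [2.055, 2.377, 0.0]
ft_force: [0.1, -0.3, 0.2]
grip_width: 0.88
```

```bash
python3 -c "
from h import *
st()"
```

```text
t 22.48 pos [ 0.5003 -0.0289  0.0897] yaw 8.31 pitch 0.0 roll 0.0 F [ 0.13 -0.34  0.21] w 0.88 q [-0.53  0.12  0.57  1.99 -0.08  1.05  0.22]
```

>>> carry_out([
  {"tx": 0, "ty": 0, "tz": -0.01, "rx": 0, "ry": 0, "rz": 0, "jaw": 0.9},
  {"tx": 0, "ty": 0, "tz": -0.03, "rx": 0, "ry": 0, "rz": 0, "jaw": 0.9},
  {"tx": 0, "ty": 0, "tz": -0.055, "rx": 0, "ry": 0, "rz": 0, "jaw": 0.9},
  {"tx": 0, "ty": 0, "tz": -0.085, "rx": 0, "ry": 0, "rz": 0, "jaw": 0.9},
  {"tx": 0, "ty": 0, "tz": -0.12, "rx": 0, "ry": 0, "rz": 0, "jaw": 0.9},
  {"tx": -0.03, "ty": 0, "tz": -0.15, "rx": 0, "ry": 0, "rz": 0, "jaw": 0.9},
  {"tx": -0.07, "ty": 0, "tz": -0.16, "rx": 0, "ry": 0, "rz": 0, "jaw": 0.9},
  {"tx": -0.12, "ty": 0, "tz": -0.16, "rx": 0, "ry": 0, "rz": 0, "jaw": 0.9},
  {"tx": -0.17, "ty": 0, "tz": -0.16, "rx": 0, "ry": 0, "rz": 0, "jaw": 0.9},
  {"tx": -0.22, "ty": 0, "tz": -0.16, "rx": 0, "ry": 0, "rz": 0, "jaw": 0.9},
  {"tx": -0.25, "ty": 0, "tz": -0.16, "rx": 0, "ry": 0, "rz": 0, "jaw": 0.9},
  {"tx": -0.26, "ty": 0, "tz": -0.16, "rx": 0, "ry": 0, "rz": 0, "jaw": 0.9},
])

```text
time: 23.98
position: [0.5373, -0.2885, 0.2502]
tool_rot: [2.058, 2.373, -0.002]
ft_force: [0.2, -0.2, 0.6]
grip_width: 0.896
```

```bash
python3 -c "
from h import *
st()
b=get_image('scene');a=get_image('top')
f=lambda i:cv2.convertScaleAbs(cv2.resize(i[:,:,::-1],(400,400),interpolation=cv2.INTER_CUBIC),alpha=1.3)
cv2.imwrite('pics/b2.png',np.hstack([f(b[90:290,160:360]),f(a[110:290,110:290])]))
"
```

```text
t 23.98 pos [ 0.5373 -0.2885  0.2502] yaw 8.12 pitch -0.02 roll -0.0012 F [ 0.23 -0.17  0.6 ] w 0.896 q [-0.2   0.28  0.8   1.54 -0.2   1.41  0.75]
```

View pics/b2.png

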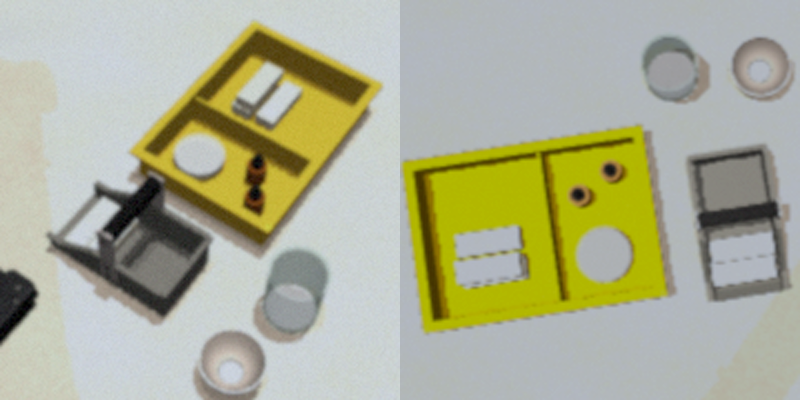

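```bash
python3 -c "
from h import *
st()
b=get_image('scene');a=get_image('top')
f=lambda i:cv2.convertScaleAbs(cv2.resize(i[:,:,::-1],(400,400),interpolation=cv2.INTER_CUBIC),alpha=1.3)
cv2.imwrite('pics/b3.png',np.vstack([np.hstack([f(b[110:160,265:315]),f(a[200:250,125:175])])]))
cv2.imwrite('pics/b4.png',np.vstack([np.hstack([f(b[170:260,180:270]),f(a[170:250,230:310])])]))
"
```

```text
t 24.07 pos [ 0.5377 -0.2867  0.2499] yaw 8.23 pitch -0.01 roll -0.0001 F [0.62 0.53 0.29] w 0.901 q [-0.21  0.27  0.8   1.54 -0.2   1.41  0.75]
```

View pics/b3.png

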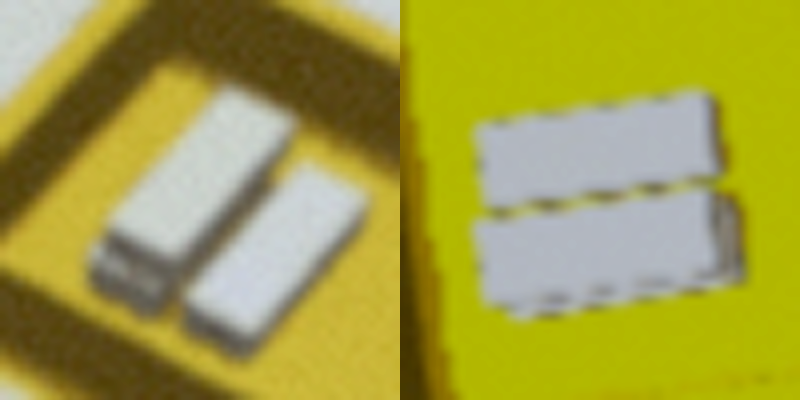

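View pics/b4.png

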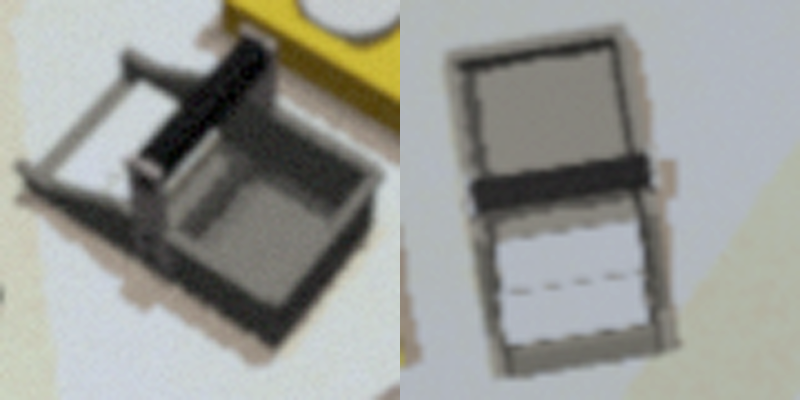

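```bash
python3 -c "
from h import *
a=get_image('top').astype(int);o=cv2.imread('pics/top0.png')[:,:,::-1].astype(int)
for n,(x0,y0,x1,y1) in dict(beaker=(215,120,252,160),basin=(255,122,295,160),trayother=(180,165,235,258)).items(): print(n,abs(a-o)[y0:y1,x0:x1].mean().round(2))
h=cv2.cvtColor(a.astype(np.uint8),cv2.COLOR_RGB2HSV);m=(h[...,1]>150)&(h[...,0]>15)&(h[...,0]<40);m[:,:100]=0;m[:,260:]=0;m[:150]=0;m[280:]=0
c=max(cv2.findContours(m.astype(np.uint8),0,2)[0],key=cv2.contourArea);print(cv2.minAreaRect(c))
ctrl.close_job()"
```

```text
beaker 14.74
basin 15.13
trayother 12.45
((169.56069946289062, 212.64450073242188), (77.16902160644531, 110.54556274414062), 81.25383758544922)
the job is handed in; nothing more can be done
```

The job is handed in: three slide boxes are in the tray's empty bay and two are still in the bin. The bin stands upright on the counter about 5 cm from the tray, and the gripper is open and clear. It took about 24 s of the 72 s.

- **Pour:** I picked the bin up by its handle (about 4.7 N on the wrist, as expected when full). I held the lip about 4 cm above the bay floor and tipped in 1-degree steps. The boxes began to slide at about 20 degrees.
- **Miscount:** I levelled when I counted two out, and the picture just after levelling also looked like two. The last close-ups show a third lying flat on top of the first. I did not see it go over, so it left just before or during the levelling. I saw no sign of a hard landing, and three is within what was asked.
- **Last checks:** The two remaining boxes lie flat in the bin, at the mouth end. The tray's outline in the image is exactly where it was at the start.
- **Check that disagreed:** The pixel comparison of the beaker and basin areas with the first picture gave a difference of about 15 levels. The unmoved tray gave 12, so I put it down to brightness. By eye both stand where they were, and the arm passed nowhere near touching them.

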